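# Put the tumbler, vase, dice cup and candle back on their own coasters

## Task

The four things on the walnut tray each stand on another one's coaster. Swap them round so that each stands upright in the middle of its own: the steel tumbler on the round cork coaster, the ribbed green glass vase on the square white marble one, the red dice cup on the square pink one and the white candle on the round blue one; the round grey mat beside the tray is free for parking a thing meanwhile. Do not drop anything or tip it over, leave the book where it lies, and let go of everything at the end.

Things in the scene. Friction and masses are not known exactly. Their poses are not given: they have to be found in the camera images.
- tumbler: stainless steel tumbler, open at the top, 105 mm tall, 58 mm across at the foot widening to 64 mm at 20 mm height and 66 mm at the rim, about 0.18 kg. Loose; origin at the centre of its underside, z up along its axis.
- vase: empty ribbed vase of green glass, a straight cylinder open at the top, 140 mm tall, 62 mm across (64 mm over the fine ribs, which are only for show), about 0.3 kg. Loose; origin at the centre of its underside, z up along its axis.
- dice_cup: red plastic dice cup, empty, open at the top, 85 mm tall, 62 mm across at the foot and 66 mm at the rim, about 0.12 kg. Loose; origin at the centre of its underside, z up along its axis.
- candle: ivory white pillar candle, solid cylinder 90 mm tall and 60 mm across with a thin 10 mm black wick on top, about 0.22 kg. Loose; origin at the centre of its underside, z up along its axis.
- cork_coaster: the tumbler's place: round light brown cork coaster, 100 mm across, lying on the walnut tray. It is fixed to the tray, 6 mm thick; origin at the centre of its underside, z up, so its top is 6 mm above the origin. The coasters stand in a two by two pattern, neighbours 150 to 200 mm apart between centres.
- marble_coaster: the vase's place: square white marble coaster, 96 x 96 mm, sides along x and y, lying on the walnut tray. It is fixed to the tray, 6 mm thick; origin at the centre of its underside, z up, so its top is 6 mm above the origin. The tray is fixed, 360 x 400 mm, its floor 8 mm and its rim 22 mm above the table.
- pink_coaster: the dice cup's place: square pink felt coaster, 96 x 96 mm, sides along x and y, lying on the walnut tray. It is fixed to the tray, 6 mm thick; origin at the centre of its underside, z up, so its top is 6 mm above the origin. At the start each coaster carries one thing, a wrong one, off centre by up to 10 mm.
- blue_coaster: the candle's place: round blue coaster, 100 mm across, lying on the walnut tray. It is fixed to the tray, 6 mm thick; origin at the centre of its underside, z up, so its top is 6 mm above the origin.
- spare_mat: the free spot: round dark grey mat, 130 mm across and 5 mm thick, fixed on the table to the left or the right of the tray, empty at the start; origin at the centre of its underside at table height, z up, so its top is 5 mm above the origin.
- book: bystander, to be left alone: hardback book with blue covers, 195 x 130 x 24 mm, about 0.5 kg, lying loose on the table on the other side of the tray from the mat; origin at the centre of its underside, x along its length, z up.
There are look-alikes about, which are no part of the job. Leave any purple look-alike of the candle alone.

How it is judged:
At the end, for the whole second after the job is handed in: Tumbler on the cork coaster, vase on the marble one, dice cup on the pink one, candle on the blue one: each centred within 15 mm, its foot resting on the coaster (3 to 10 mm above the coaster's underside), upright within 0.1 rad, at rest and released; the book within 20 mm of where it lay (horizontal distance between tumbler and cork_coaster below 0.015 m and z of tumbler in the frame of cork_coaster between 0.003 and 0.01 m and angle between each of tumbler, vase, dice_cup, candle's own z axis and vertical below 0.1 rad and linear speed of each of tumbler, vase, dice_cup, candle below 0.02 m/s and horizontal distance between vase and marble_coaster below 0.015 m and z of vase in the frame of marble_coaster between 0.003 and 0.01 m and horizontal distance between dice_cup and pink_coaster below 0.015 m and z of dice_cup in the frame of pink_coaster between 0.003 and 0.01 m and horizontal distance between candle and blue_coaster below 0.015 m and z of candle in the frame of blue_coaster between 0.003 and 0.01 m and distance of book from where it was at the start of the episode below 0.02 m); the robot touches nothing.
It fails at once if one of the four things is tipped by more than 35 degrees (angle between any of tumbler, vase, dice_cup, candle's own z axis and vertical above 0.6 rad).
It fails at once if one of the four things is dropped: it falls or flies unheld faster than 0.7 m/s (a fall of about 25 mm) ((linear speed of tumbler above 0.7 m/s and contact force between tumbler and the fingers below 0.1 N) or (linear speed of vase above 0.7 m/s and contact force between vase and the fingers below 0.1 N) or (linear speed of dice_cup above 0.7 m/s and contact force between dice_cup and the fingers below 0.1 N) or (linear speed of candle above 0.7 m/s and contact force between candle and the fingers below 0.1 N)).
It fails at once if the book is pushed more than 20 mm from where it lay (distance of book from where it was at the start of the episode above 0.02 m).
It also fails if it takes over 136 s, if anything falls off the work surface, if the arm or the gripper's body presses on something with over 40 N, if the wrist force passes 120 N, or if a joint passes its speed limit or range.

## Robot

A 6-joint arm with a two-finger parallel gripper is mounted at the origin on the work surface. World frame = base frame: x ahead of the robot, y to its left, z up, the work surface at z = 0. Lengths are in m, angles in rad, forces in N, time in s.
With the tool pointing down it reaches from about 0.35 to 0.85 m from the base axis. Payload 8.1 kg.
Tool frame: the origin (TCP) lies on the centre line of the jaws, within the pads' length; the fingertips stand nose_length ahead of it and the grasp point (between the pads) lies 3 mm ahead of it (nose_length is the distance from the TCP to the fingertips, in m); z points along the fingers, y is the line along which they close (so a half turn about z gives the same grasp; the last joint's range is limited). The gripper opens to 93 mm and grips with 3 to 60 N. Pads are 15 mm wide; open, the fingers measure 128 mm over their backs; the gripper's body (75 mm by 188 mm) begins 65 mm behind the grasp point.
Start: joints at [-1.304, 0.13, 1.488, -0, 1.523, -0.085], TCP at [0.207, -0.563, 0.241] pointing down, gripper open.
Joint ranges: [-2.96, 2.96], [-0.89, 2.26], [0.02, 2.5], [-1.34, 4.48], [0, 2.73], [-2.66, 2.66]. Speed limits (rad/s): [2.39, 2.39, 2.79, 3.14, 3.14, 3.14].

## Interface

Orientations are given as [roll, pitch, yaw] about the fixed x, y, z axes, in that order (R = Rz(yaw) Ry(pitch) Rx(roll)).
In Python, from plant import read_state, camera, close_job, recognise, outline_of, nose_length gives the robot as it stands.
- The arm moves only by the tool play_rows, never from a script. Its argument "series" is a list of rows, each an object with "travel": the shift along the tool's x, y, z in cm, a list of three; "rot": the turn, a rotation vector about the tool's x, y, z in degrees, a list of three; "claw": the gripper command: -1 is fully open, 1 is shut, values between are in proportion. In form: [{"travel": [tx, ty, tz], "rot": [rx, ry, rz], "claw": claw}, ...]. A call has 1 to 10 rows; each row is the pose to reach, as a shift and turn from the pose commanded when the call began, along the tool's axes at that moment; what a row does not reach only later rows make up. A row lasts 1/12 s, in which the tool goes at most 41.7 mm and 7.16 degrees, less where a joint would pass 70% of its speed; a pose out of reach is approached as far as the arm can. A call with a gripper value outside its range is refused whole. The fingers move at their own pace and stop on an object; "newtons" is the grip in N (left out, the last holds). Time passes only in rows, so rows that repeat a pose let the fingers close. It gives the time, the measured TCP pose, the force, the opening and the grip force at its end, in the units of the state.
- read_state(): the state, without advancing time (a new reading comes with each control period).
- camera(name): name is "side" or "top" or "wrist"; returns a dict with "color" (400x640x3 uint8, red, green, blue), "fovy" (degrees; the focal length in pixels is half the picture's height over the tangent of half this angle, whatever the lens; pixels are square), "cx", "cy" (the principal point, pixels), "view" (4x4, takes a point from world to camera coordinates). Camera axes: x right, y up, looking along -z (the intrinsics and any distortion apply to the point x, -y, -z); pixel columns grow to the right and rows downward; lengths in m; the calibration is good to about 2 mm. A picture is of the moment at which its call begins. There is no depth.
- close_job(): hands the job in; it is judged then, once.
Trained networks look in the newest picture that a camera, given by its name, has taken for a name from the list of things; names that differ only in an ending like _2 or _b are one class to them, and where a whole thing is asked for, a point or a joint stands for the part that bears it (a point fixed in the world has none). Each returns a list of dicts, best first, with "conf" (0 to 1); they miss things now and then, are a little off and sometimes report something else, mostly with a low value. They report only what shows in the picture. A call takes as long as a camera call. They do not tell look-alikes from the thing itself.
- recognise(camera, query): "pixel" ([column, row] in pixels, amid what is visible of it).
- outline_of(camera, query): "pixels" (400x640 bool, what is visible of it) and "pixel" ([column, row] in pixels, amid what is visible of it).
The state is a dict: "t": time; "joint_positions": joint angles; "dq": joint speeds; "joint_efforts": joint torques, N m; "ee_pos": TCP position; "ee_rot": TCP orientation; "contact_force": force on the tool from outside, world axes, zero at the start; "wrist_torque": the same for the moment, N m; "grip_width": opening from 0.0 (shut) to 1.0 (fully open); "grasp_force": force on a finger pad.
Only numpy, scipy, OpenCV 4.12 (cv2) and the standard library are available. Lean on these libraries where they do the work, as an engineer would, in place of code of your own. Each camera call takes 0.05 s, during which the arm holds its last target. There are 200 camera calls.

## Working session

There is one attempt and no reset: what is moved stays moved. The work goes in short steps, Python scripts to look and compute and a tool call to move; the robot and the scene stay as the last step left them, time stands still between calls to the robot, and variables do not carry over. Pictures are saved under pics/ and viewed, at most 14 in all, crops included, and the job is handed in when it is done.

Besides the shell and the picture viewer there is one more tool, called after "Emit:" in YAML: its name, and indented under it one key for each argument. play_rows: Moves the arm, as the interface text tells. Its arguments: {"type":"object","properties":{"series":{"type":"array","items":{"type":"object","properties":{"travel":{"type":"array","items":{"type":"number"}},"rot":{"type":"array","items":{"type":"number"}},"claw":{"type":"number"}}}},"newtons":{"type":"number"}},"required":["series"]}

```bash
ls; mkdir -p pics
python3 - <<'E'
from plant import *
import cv2,numpy as np
s=read_state();print(s); print(nose_length if not callable(nose_length) else nose_length())
for n in("top","side"):
    c=camera(n);cv2.imwrite(f"pics/{n}0.png",c["color"][:,:,::-1]);print(n,c["fovy"],c["cx"],c["cy"],c["view"].round(4).tolist(),c.keys())
    for q in("tumbler","vase","dice_cup","candle","cork_coaster","marble_coaster","pink_coaster","blue_coaster","spare_mat","book"):
        print(q,[(np.round(d["pixel"]).tolist(),round(d["conf"],2)) for d in recognise(n,q)[:4]])
E
```

```text
pics
{'t': 0.0, 'joint_positions': array([-1.30442342e+00,  1.31151450e-01,  1.48929075e+00, -2.18879674e-05,
        1.52299073e+00, -8.53597492e-02]), 'dq': array([ 0.00039445,  0.00239404, -0.00016783,  0.00075407, -0.00107082,
        0.00038574]), 'joint_efforts': array([-4.65854882e-04, -5.59840608e+01, -4.91761816e+01,  7.69882975e-02,
        3.57874401e-02, -1.55616922e-04]), 'ee_pos': array([ 0.20661025, -0.56273616,  0.23958691]), 'ee_rot': array([-3.13975721e+00, -1.35113684e-04,  3.51733598e-01]), 'contact_force': array([-0.46335322, -1.08546538, -0.10732553]), 'wrist_torque': array([-0.04510884,  0.012924  ,  0.03402608]), 'grasp_force': 0.0, 'grip_width': 1.001467217877396}
0.022
top 53.6793145261638 312.703707663395 198.79082733462715 [[-0.009, -0.9995, 0.029, -0.0142], [0.9922, -0.0053, 0.1247, -0.5077], [-0.1244, 0.0299, 0.9918, -0.8544], [0.0, 0.0, 0.0, 1.0]] dict_keys(['color', 'fovy', 'cx', 'cy', 'view'])
tumbler [([248.0, 149.0], 0.86)]
vase [([338.0, 138.0], 0.74)]
dice_cup []
candle [([251.0, 221.0], 0.97), ([162.0, 285.0], 0.96)]
cork_coaster [([266.0, 214.0], 0.58)]
marble_coaster [([326.0, 236.0], 0.78)]
pink_coaster [([320.0, 161.0], 0.96)]
blue_coaster [([265.0, 165.0], 0.83)]
spare_mat [([469.0, 196.0], 0.62)]
book [([137.0, 204.0], 0.88)]
side 55.68338874229173 317.0339007948225 198.88229880103418 [[-0.9679, -0.2513, 0.0098, 0.4839], [0.1928, -0.7166, 0.6703, -0.1258], [-0.1614, 0.6507, 0.742, -0.8132], [0.0, 0.0, 0.0, 1.0]] dict_keys(['color', 'fovy', 'cx', 'cy', 'view'])
tumbler [([251.0, 219.0], 0.6)]
vase [([273.0, 152.0], 0.56)]
dice_cup [([340.0, 178.0], 0.94)]
candle [([326.0, 237.0], 0.79), ([372.0, 347.0], 0.62)]
cork_coaster [([315.0, 260.0], 0.83)]
marble_coaster [([343.0, 205.0], 0.88)]
pink_coaster [([283.0, 184.0], 0.55)]
blue_coaster [([250.0, 247.0], 0.87)]
spare_mat [([340.0, 116.0], 0.88)]
book []
```

View pics/top0.png

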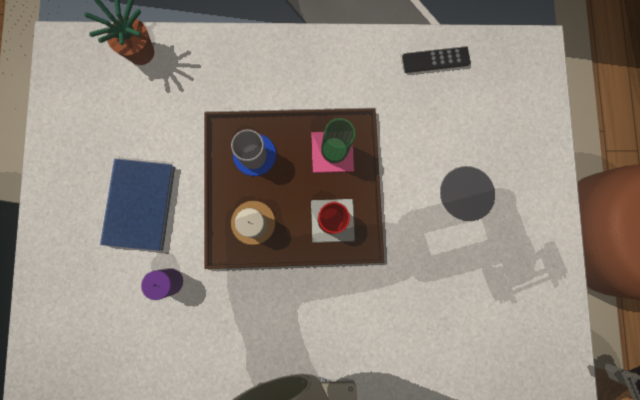

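View pics/side0.png

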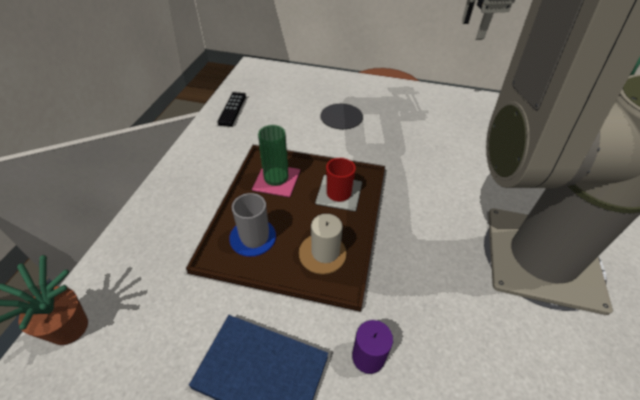

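Tumbler on blue, vase on pink, cup on marble, candle on cork. There are two candle candidates in the top view: ivory at (250,222), standing on cork, and purple at (160,285), off the tray. The ivory one fits the description "ivory white". Next I'll fit silhouettes.

```bash
cat > h.py <<'E'
from plant import *
import cv2,numpy as np
from scipy.optimize import minimize
S=4
OB={"tumbler":[(0,.029),(.02,.032),(.105,.033)],"vase":[(0,.0315),(.14,.0315)],"dice_cup":[(0,.031),(.085,.033)],"candle":[(0,.030),(.09,.030)]}
CO={"cork_coaster":"r","marble_coaster":"s","pink_coaster":"s","blue_coaster":"r"}
A=np.linspace(0,2*np.pi,48,endpoint=False)
def proj(c,P):
    f=200/np.tan(np.radians(c["fovy"])/2); q=np.c_[P,np.ones(len(P))]@c["view"].T
    return np.c_[c["cx"]+f*q[:,0]/-q[:,2], c["cy"]-f*q[:,1]/-q[:,2]]
def unproj(c,px,z):
    f=200/np.tan(np.radians(c["fovy"])/2); R=c["view"][:3,:3];o=-R.T@c["view"][:3,3]
    d=R.T@np.array([(px[0]-c["cx"])/f,-(px[1]-c["cy"])/f,-1]); return o+d*(z-o[2])/d[2]
def circ(x,y,z,r): return np.c_[x+r*np.cos(A),y+r*np.sin(A),z+0*A]
def opts(n,x,y,z): return np.vstack([circ(x,y,z+h,r) for h,r in OB[n]])
def cpts(n,x,y,z0=.008,t=.006):
    if n=="spare_mat": return np.vstack([circ(x,y,z,.065) for z in(0,.005)])
    if CO[n]=="r": return np.vstack([circ(x,y,z,.05) for z in(z0,z0+t)])
    return np.array([[x+a*.048,y+b*.048,z] for a in(-1,1) for b in(-1,1) for z in(z0,z0+t)])
def render(c,P):
    m=np.zeros((400*S,640*S),np.uint8)
    h=cv2.convexHull(proj(c,P).astype(np.float32))
    # pixel centres at integers
    cv2.fillConvexPoly(m,np.round((h+.5)*S*16-8).astype(np.int32),1,shift=4); return m
def up(m): return cv2.resize(m.astype(np.uint8),None,fx=S,fy=S,interpolation=cv2.INTER_NEAREST)
def fit(views,P,x0,occ=None):
    """views: list of (cam,mask); P(x,y)->points; occ: list of occluder masks per view"""
    M=[up(m) for _,m in views]
    def cost(p):
        v=0
        for i,(c,_) in enumerate(views):
            r=render(c,P(*p))
            if occ: r=r&(1-occ[i])
            v+=1-(r&M[i]).sum()/max(1,(r|M[i]).sum())
        return v
    r=minimize(cost,x0,method="Nelder-Mead",options=dict(initial_simplex=np.array(x0)+np.array([[0,0],[.012,0.004],[-.004,.012]]),xatol=2e-4,fatol=1e-4))
    return r.x,r.fun
E
cat > m.py <<'E'
from h import *
import pickle
cams={n:camera(n) for n in("top","side")}
def mask(n,q,near=None):
    o=outline_of(n,q)
    if near is not None: o=[d for d in o if np.hypot(*(np.array(d["pixel"])-near))<40]
    return o[0]["pixels"] if o else None
init={"tumbler":(248,149),"vase":(338,138),"dice_cup":(334,217),"candle":(250,222)}
res={}
for q in OB:
    x0=unproj(cams["top"],init[q],.014+OB[q][-1][0]*.7)[:2]
    near={"top":init[q],"side":proj(cams["side"],np.array([[*x0,.06]]))[0]}
    ms={n:mask(n,q,near[n]) for n in cams}
    out=[]
    for sel in(("top",),("side",),("top","side")):
        v=[(cams[n],ms[n]) for n in sel if ms[n] is not None]
        if len(v)<len(sel): out.append(None);continue
        r=fit(v,lambda x,y:opts(q,x,y,.014),x0); out.append((r[0].round(4).tolist(),round(r[1],3)))
    res[q]=next(o[0] for o in out[::-1] if o); print(q,out)
occ={n:np.maximum.reduce([render(cams[n],opts(q,*res[q],.014)) for q in OB]) for n in cams}
ci={"cork_coaster":"candle","marble_coaster":"dice_cup","pink_coaster":"vase","blue_coaster":"tumbler","spare_mat":None}
for q in ci:
    ms={n:mask(n,q) for n in cams}; out=[]
    x0=res[ci[q]] if ci[q] else unproj(cams["top"],(468,194),0)[:2]
    for sel in(("top",),("side",),("top","side")):
        v=[(cams[n],ms[n]) for n in sel if ms[n] is not None]
        if len(v)<len(sel): out.append(None);continue
        r=fit(v,lambda x,y:cpts(q,x,y),x0,[occ[n] for n in sel]); out.append((r[0].round(4).tolist(),round(r[1],3)))
    res[q]=next(o[0] for o in out[::-1] if o); print(q,out)
pickle.dump(res,open("res.pkl","wb"))
for px in((205,112),(375,109),(384,263),(207,268)): print("tray",unproj(cams["top"],px,.022).round(3))
for px in((116,159),(173,166),(163,250),(102,243)): print("book",unproj(cams["top"],px,.024).round(3))
v=[]
for n in cams:
    im=cams[n]["color"].copy()
    for q in OB: cv2.polylines(im,[cv2.convexHull(proj(cams[n],opts(q,*res[q],.014)).astype(np.float32)).astype(int)],1,(255,255,0))
    for q in ci: cv2.polylines(im,[cv2.convexHull(proj(cams[n],cpts(q,*res[q])).astype(np.float32)).astype(int)],1,(0,255,255))
    v.append(cv2.resize(im[100:280,190:390] if n=="top" else im[100:290,180:390],(400,380),interpolation=cv2.INTER_CUBIC))
cv2.imwrite("pics/fit.png",np.hstack(v)[:,:,::-1])
E
python3 m.py
```

```text
tumbler [([0.6094, 0.1181], np.float64(0.037)), ([0.6096, 0.1159], np.float64(0.058)), ([0.6091, 0.1177], np.float64(0.109))]
vase [([0.6236, -0.0683], np.float64(0.068)), ([0.6241, -0.072], np.float64(0.04)), ([0.6231, -0.0686], np.float64(0.129))]
dice_cup [([0.4617, -0.0584], np.float64(0.043)), ([0.4606, -0.0622], np.float64(0.098)), ([0.4616, -0.0585], np.float64(0.151))]
candle [([0.4517, 0.1147], np.float64(0.085)), ([0.4517, 0.1135], np.float64(0.056)), ([0.4515, 0.1141], np.float64(0.142))]
cork_coaster [([0.4577, 0.1188], np.float64(0.138)), None, None]
marble_coaster [([0.461, -0.0622], np.float64(0.147)), ([0.4615, -0.066], np.float64(0.144)), ([0.461, -0.0636], np.float64(0.328))]
pink_coaster [([0.6226, -0.0642], np.float64(0.172)), ([0.6487, 0.0424], np.float64(0.993)), ([0.6226, -0.0642], np.float64(1.172))]
blue_coaster [([0.6158, 0.1168], np.float64(0.134)), ([0.6165, 0.1131], np.float64(0.106)), ([0.6159, 0.116], np.float64(0.308))]
spare_mat [([0.5238, -0.3814], np.float64(0.027)), ([0.5224, -0.3881], np.float64(0.072)), ([0.5234, -0.3828], np.float64(0.133))]
tray [0.713 0.229 0.022]
tray [ 0.72  -0.166  0.022]
tray [ 0.363 -0.176  0.022]
tray [0.356 0.216 0.022]
book [0.602 0.426 0.024]
book [0.585 0.298 0.024]
book [0.397 0.313 0.024]
book [0.413 0.446 0.024]
```

View pics/fit.png

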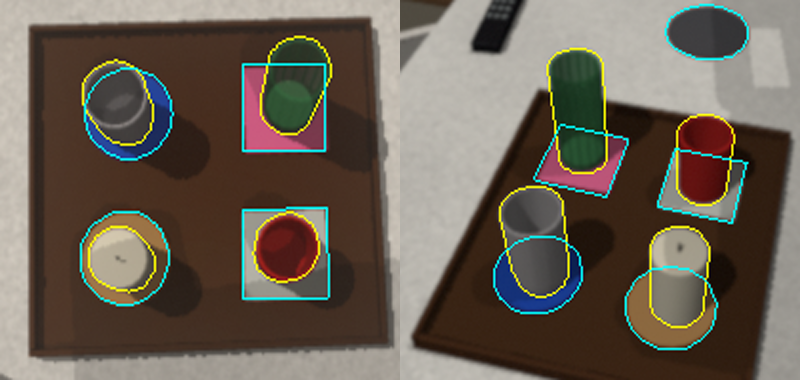

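The picture shows all the fitted outlines (objects yellow, coasters and mat cyan) sitting on their things within about 2 mm; the two views agree within 4 mm. The ivory candle (crop at 120,258, on cork) is the right one. Vase first: move over it and turn to yaw 0.

Emit:
play_rows:
  newtons: 25
  series:
    - {"travel": [56.1, -31.9, 0], "rot": [0, 0, 20.15], "claw": -1}
    - {"travel": [56.1, -31.9, 0], "rot": [0, 0, 20.15], "claw": -1}
    - {"travel": [56.1, -31.9, 0], "rot": [0, 0, 20.15], "claw": -1}
    - {"travel": [56.1, -31.9, 0], "rot": [0, 0, 20.15], "claw": -1}
    - {"travel": [56.1, -31.9, 0], "rot": [0, 0, 20.15], "claw": -1}
    - {"travel": [56.1, -31.9, 0], "rot": [0, 0, 20.15], "claw": -1}
    - {"travel": [56.1, -31.9, 0], "rot": [0, 0, 20.15], "claw": -1}
    - {"travel": [56.1, -31.9, 0], "rot": [0, 0, 20.15], "claw": -1}
    - {"travel": [56.1, -31.9, 0], "rot": [0, 0, 20.15], "claw": -1}
    - {"travel": [56.1, -31.9, 0], "rot": [0, 0, 20.15], "claw": -1}

```text
t: 2.93
ee_pos: [0.4759, -0.2445, 0.241]
ee_rot: [3.141, -0.001, 0.0]
contact_force: [0.5, -1.7, 0.7]
grip_width: 0.996
grasp_force: 0.0
```

Emit:
play_rows:
  series:
    - {"travel": [14.8, -17.5, 0], "rot": [0, 0, 0], "claw": -1}
    - {"travel": [14.8, -17.5, 0], "rot": [0, 0, 0], "claw": -1}
    - {"travel": [14.8, -17.5, 0], "rot": [0, 0, 0], "claw": -1}
    - {"travel": [14.8, -17.5, 0], "rot": [0, 0, 0], "claw": -1}
    - {"travel": [14.8, -17.5, 0], "rot": [0, 0, 0], "claw": -1}
    - {"travel": [14.8, -17.5, 0], "rot": [0, 0, 0], "claw": -1}
    - {"travel": [14.8, -17.5, 0], "rot": [0, 0, 0], "claw": -1}
    - {"travel": [14.8, -17.5, 0], "rot": [0, 0, 0], "claw": -1}
    - {"travel": [14.8, -17.5, 0], "rot": [0, 0, 0], "claw": -1}

```text
t: 3.68
ee_pos: [0.6225, -0.0717, 0.2404]
ee_rot: [3.141, 0.001, 0.0]
contact_force: [0.5, 0.3, 0.4]
grip_width: 0.999
grasp_force: 0.0
```

Emit:
play_rows:
  series:
    - {"travel": [0.1, -0.1, 3], "rot": [0, 0, 0], "claw": -1}
    - {"travel": [0.1, -0.1, 6], "rot": [0, 0, 0], "claw": -1}
    - {"travel": [0.1, -0.1, 9], "rot": [0, 0, 0], "claw": -1}
    - {"travel": [0.1, -0.1, 11.5], "rot": [0, 0, 0], "claw": -1}
    - {"travel": [0.1, -0.1, 13.5], "rot": [0, 0, 0], "claw": -1}
    - {"travel": [0.1, -0.1, 13.5], "rot": [0, 0, 0], "claw": -1}
    - {"travel": [0.1, -0.1, 13.5], "rot": [0, 0, 0], "claw": -1}

```text
t: 4.27
ee_pos: [0.6223, -0.0714, 0.1048]
ee_rot: [-3.141, 0.003, -0.002]
contact_force: [0.2, 0.6, 0.3]
grip_width: 1.002
grasp_force: 0.0
```

Run:
```python
from h import *
a=camera("wrist")["color"];b=camera("side")["color"]
cv2.imwrite("pics/g1.png",np.hstack([cv2.resize(a,(400,250)),cv2.resize(b[60:310,180:430],(250,250))])[:,:,::-1])
```

```text
(no output)
```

View pics/g1.png

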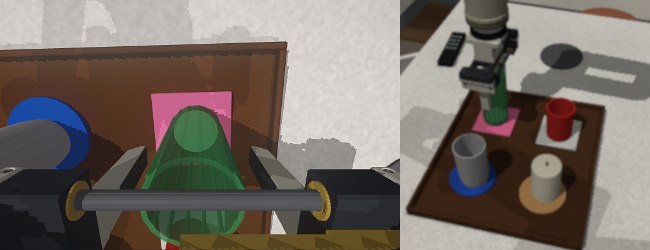

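The vase stands upright between the open fingers, roughly centred (wrist crop, 195,190). Close and lift a little.

Emit:
play_rows:
  series:
    - {"travel": [0, 0, 0], "rot": [0, 0, 0], "claw": -0.2}
    - {"travel": [0, 0, 0], "rot": [0, 0, 0], "claw": 0.6}
    - {"travel": [0, 0, 0], "rot": [0, 0, 0], "claw": 1}
    - {"travel": [0, 0, 0], "rot": [0, 0, 0], "claw": 1}
    - {"travel": [0, 0, 0], "rot": [0, 0, 0], "claw": 1}
    - {"travel": [0, 0, 0], "rot": [0, 0, 0], "claw": 1}
    - {"travel": [0, 0, 0], "rot": [0, 0, 0], "claw": 1}
    - {"travel": [0, 0, 0], "rot": [0, 0, 0], "claw": 1}

```text
t: 5.03
ee_pos: [0.6241, -0.0699, 0.106]
ee_rot: [-3.141, -0.0, 0.0]
contact_force: [-0.7, 3.1, 3.1]
grip_width: 0.65
grasp_force: 25.0
```

Emit:
play_rows:
  series:
    - {"travel": [0, 0, -1.5], "rot": [0, 0, 0], "claw": 1}
    - {"travel": [0, 0, -3.5], "rot": [0, 0, 0], "claw": 1}
    - {"travel": [0, 0, -5], "rot": [0, 0, 0], "claw": 1}
    - {"travel": [-1, 3, -5], "rot": [0, 0, 0], "claw": 1}
    - {"travel": [-2, 6.2, -5], "rot": [0, 0, 0], "claw": 1}
    - {"travel": [-3, 9.4, -5], "rot": [0, 0, 0], "claw": 1}
    - {"travel": [-4, 12.6, -5], "rot": [0, 0, 0], "claw": 1}
    - {"travel": [-5, 15.8, -5], "rot": [0, 0, 0], "claw": 1}
    - {"travel": [-6, 19, -5], "rot": [0, 0, 0], "claw": 1}
    - {"travel": [-7, 22, -5], "rot": [0, 0, 0], "claw": 1}

```text
t: 5.87
ee_pos: [0.5525, -0.2918, 0.1546]
ee_rot: [-3.141, 0.002, -0.0]
contact_force: [-0.2, 0.2, -2.8]
grip_width: 0.649
grasp_force: 25.0
```

Emit:
play_rows:
  series:
    - {"travel": [-1, 3.2, 0], "rot": [0, 0, 0], "claw": 1}
    - {"travel": [-2, 6.2, 0], "rot": [0, 0, 0], "claw": 1}
    - {"travel": [-3, 9.2, 0], "rot": [0, 0, 0], "claw": 1}
    - {"travel": [-3, 9.2, 0], "rot": [0, 0, 0], "claw": 1}
    - {"travel": [-3, 9.2, 2], "rot": [0, 0, 0], "claw": 1}
    - {"travel": [-3, 9.2, 4], "rot": [0, 0, 0], "claw": 1}
    - {"travel": [-3, 9.2, 5.2], "rot": [0, 0, 0], "claw": 1}
    - {"travel": [-3, 9.2, 5.6], "rot": [0, 0, 0], "claw": 1}
    - {"travel": [-3, 9.2, 5.8], "rot": [0, 0, 0], "claw": 1}
    - {"travel": [-3, 9.2, 5.8], "rot": [0, 0, 0], "claw": 1}

```text
t: 6.7
ee_pos: [0.5238, -0.3819, 0.0973]
ee_rot: [-3.141, 0.001, 0.0]
contact_force: [0.0, -0.0, -3.1]
grip_width: 0.649
grasp_force: 25.0
```

Emit:
play_rows:
  series:
    - {"travel": [0, 0, 0.1], "rot": [0, 0, 0], "claw": 1}
    - {"travel": [0, 0, 0.15], "rot": [0, 0, 0], "claw": 1}
    - {"travel": [0, 0, 0.15], "rot": [0, 0, 0], "claw": 0}
    - {"travel": [0, 0, 0.15], "rot": [0, 0, 0], "claw": -0.6}
    - {"travel": [0, 0, 0.15], "rot": [0, 0, 0], "claw": -1}
    - {"travel": [0, 0, 0.15], "rot": [0, 0, 0], "claw": -1}
    - {"travel": [0, 0, 0.15], "rot": [0, 0, 0], "claw": -1}
    - {"travel": [0, 0, -3], "rot": [0, 0, 0], "claw": -1}
    - {"travel": [0, 0, -6], "rot": [0, 0, 0], "claw": -1}
    - {"travel": [0, 0, -8.5], "rot": [0, 0, 0], "claw": -1}

```text
t: 7.53
ee_pos: [0.5239, -0.3823, 0.1843]
ee_rot: [3.141, -0.0, 0.0]
contact_force: [0.6, -0.6, 1.1]
grip_width: 0.997
grasp_force: 0.0
```

Emit:
play_rows:
  series:
    - {"travel": [-0.4, -3, -1], "rot": [0, 0, 0], "claw": -1}
    - {"travel": [-1.3, -6.6, -1], "rot": [0, 0, 0], "claw": -1}
    - {"travel": [-2, -10.2, -1], "rot": [0, 0, 0], "claw": -1}
    - {"travel": [-2.8, -13.8, -1], "rot": [0, 0, 0], "claw": -1}
    - {"travel": [-3.5, -17.4, -1], "rot": [0, 0, 0], "claw": -1}
    - {"travel": [-4.2, -21, -1], "rot": [0, 0, 0], "claw": -1}
    - {"travel": [-4.9, -24.6, -1], "rot": [0, 0, 0], "claw": -1}
    - {"travel": [-5.6, -28.2, -1], "rot": [0, 0, 0], "claw": -1}
    - {"travel": [-6.3, -31.2, -1], "rot": [0, 0, 0], "claw": -1}
    - {"travel": [-6.3, -32.2, -1], "rot": [0, 0, 0], "claw": -1}

```text
t: 8.37
ee_pos: [0.4598, -0.0569, 0.1928]
ee_rot: [-3.14, -0.0, 0.002]
contact_force: [-0.7, -0.3, -1.3]
grip_width: 1.003
grasp_force: 0.0
```

Emit:
play_rows:
  series:
    - {"travel": [0, 0, 2], "rot": [0, 0, 0], "claw": -1}
    - {"travel": [0, 0, 4], "rot": [0, 0, 0], "claw": -1}
    - {"travel": [0, 0, 4], "rot": [0, 0, 0], "claw": -1}
    - {"travel": [0, 0, 4], "rot": [0, 0, 0], "claw": -1}

```text
t: 8.7
ee_pos: [0.4601, -0.0604, 0.1519]
ee_rot: [-3.141, 0.002, -0.0]
contact_force: [0.2, -0.3, -0.1]
grip_width: 0.994
grasp_force: 0.0
```

Run:
```python
from h import *
for i in range(4):
    camera("wrist"); s=read_state(); print(s["ee_pos"].round(4),s["ee_rot"].round(3),s["joint_positions"].round(4))
```

```text
[ 0.461  -0.0607  0.1531] [ 3.142  0.    -0.   ] [-2.4110e-01 -1.8320e-01  1.9580e+00 -1.0000e-04  1.3671e+00  1.3300e+00]
[ 0.4615 -0.0608  0.1537] [ 3.141e+00 -1.000e-03 -0.000e+00] [-2.4120e-01 -1.8360e-01  1.9572e+00 -1.0000e-04  1.3669e+00  1.3301e+00]
[ 0.4617 -0.0609  0.154 ] [ 3.141e+00 -2.000e-03 -1.000e-03] [-2.4120e-01 -1.8390e-01  1.9569e+00 -1.0000e-04  1.3668e+00  1.3302e+00]
[ 0.4618 -0.0608  0.1541] [ 3.141e+00 -2.000e-03 -1.000e-03] [-0.2411 -0.1841  1.957  -0.      1.3666  1.3302]
```

Emit:
play_rows:
  series:
    - {"travel": [0, 0, 3], "rot": [0, 0, 0], "claw": -1}
    - {"travel": [0, 0, 6], "rot": [0, 0, 0], "claw": -1}
    - {"travel": [0, 0, 8], "rot": [0, 0, 0], "claw": -1}
    - {"travel": [0, 0, 8.7], "rot": [0, 0, 0], "claw": -1}
    - {"travel": [0, 0, 8.7], "rot": [0, 0, 0], "claw": -0.2}
    - {"travel": [0, 0, 8.7], "rot": [0, 0, 0], "claw": 0.6}
    - {"travel": [0, 0, 8.7], "rot": [0, 0, 0], "claw": 1}
    - {"travel": [0, 0, 8.7], "rot": [0, 0, 0], "claw": 1}
    - {"travel": [0, 0, 8.7], "rot": [0, 0, 0], "claw": 1}
    - {"travel": [0, 0, 8.7], "rot": [0, 0, 0], "claw": 1}
  newtons: 18

```text
t: 9.73
ee_pos: [0.4622, -0.0604, 0.0672]
ee_rot: [3.141, -0.003, 0.0]
contact_force: [0.1, 0.5, 6.7]
grip_width: 0.71
grasp_force: 18.0
```

Emit:
play_rows:
  series:
    - {"travel": [0, 0, -1.5], "rot": [0, 0, 0], "claw": 1}
    - {"travel": [0, 0, -3], "rot": [0, 0, 0], "claw": 1}
    - {"travel": [2.5, 0.1, -3], "rot": [0, 0, 0], "claw": 1}
    - {"travel": [6, 0.3, -3], "rot": [0, 0, 0], "claw": 1}
    - {"travel": [9.5, 0.4, -3], "rot": [0, 0, 0], "claw": 1}
    - {"travel": [13, 0.5, -3], "rot": [0, 0, 0], "claw": 1}
    - {"travel": [15.5, 0.5, -3], "rot": [0, 0, 0], "claw": 1}
    - {"travel": [16.2, 0.5, -3], "rot": [0, 0, 0], "claw": 1}
    - {"travel": [16.2, 0.5, -3], "rot": [0, 0, 0], "claw": 1}
    - {"travel": [16.2, 0.5, -3], "rot": [0, 0, 0], "claw": 1}

```text
t: 10.57
ee_pos: [0.622, -0.0651, 0.095]
ee_rot: [-3.141, 0.002, 0.0]
contact_force: [-0.5, 0.9, -1.0]
grip_width: 0.71
grasp_force: 18.0
```

Emit:
play_rows:
  series:
    - {"travel": [0, 0, 1.5], "rot": [0, 0, 0], "claw": 1}
    - {"travel": [0, 0, 2.5], "rot": [0, 0, 0], "claw": 1}
    - {"travel": [0, 0, 2.8], "rot": [0, 0, 0], "claw": 1}
    - {"travel": [0, 0, 2.9], "rot": [0, 0, 0], "claw": 1}
    - {"travel": [0, 0, 2.9], "rot": [0, 0, 0], "claw": 1}
    - {"travel": [0, 0, 2.9], "rot": [0, 0, 0], "claw": 1}

```text
t: 11.07
ee_pos: [0.6221, -0.0651, 0.0667]
ee_rot: [-3.141, 0.001, 0.0]
contact_force: [-1.0, 0.4, 0.5]
grip_width: 0.708
grasp_force: 18.0
```

Emit:
play_rows:
  series:
    - {"travel": [0, 0, 0.05], "rot": [0, 0, 0], "claw": 0.4}
    - {"travel": [0, 0, 0.05], "rot": [0, 0, 0], "claw": -0.4}
    - {"travel": [0, 0, 0.05], "rot": [0, 0, 0], "claw": -1}
    - {"travel": [0, 0, 0.05], "rot": [0, 0, 0], "claw": -1}
    - {"travel": [0, 0, 0.05], "rot": [0, 0, 0], "claw": -1}
    - {"travel": [0, 0, 0.05], "rot": [0, 0, 0], "claw": -1}
    - {"travel": [0, 0, -3], "rot": [0, 0, 0], "claw": -1}
    - {"travel": [0, 0, -6.5], "rot": [0, 0, 0], "claw": -1}
    - {"travel": [0, 0, -10], "rot": [0, 0, 0], "claw": -1}
    - {"travel": [0, 0, -13], "rot": [0, 0, 0], "claw": -1}

```text
t: 11.9
ee_pos: [0.623, -0.0653, 0.1988]
ee_rot: [3.141, -0.001, 0.0]
contact_force: [0.5, -0.7, -0.0]
grip_width: 1.0
grasp_force: 0.0
```

Emit:
play_rows:
  series:
    - {"travel": [-1, 3.1, 0], "rot": [0, 0, 0], "claw": -1}
    - {"travel": [-2, 6.6, 0], "rot": [0, 0, 0], "claw": -1}
    - {"travel": [-3, 10.1, 0], "rot": [0, 0, 0], "claw": -1}
    - {"travel": [-4.1, 13.6, 0], "rot": [0, 0, 0], "claw": -1}
    - {"travel": [-5.2, 17.1, 0], "rot": [0, 0, 0], "claw": -1}
    - {"travel": [-6.3, 20.6, 0], "rot": [0, 0, 0], "claw": -1}
    - {"travel": [-7.4, 24.1, 0], "rot": [0, 0, 0], "claw": -1}
    - {"travel": [-8.5, 27.6, 0], "rot": [0, 0, 0], "claw": -1}
    - {"travel": [-9.6, 30.6, 0], "rot": [0, 0, 0], "claw": -1}
    - {"travel": [-9.9, 31.8, 0], "rot": [0, 0, 0], "claw": -1}

```text
t: 12.73
ee_pos: [0.5216, -0.3873, 0.1964]
ee_rot: [3.14, 0.001, -0.003]
contact_force: [-0.5, -0.1, -0.7]
grip_width: 1.002
grasp_force: 0.0
```

```bash
cat > look.py <<'E'
from h import *
import sys
spec={a.split(":")[0]:[float(v) for v in a.split(":")[1].split(",")] for a in sys.argv[1:]}
for i in range(2): cams={n:camera(n) for n in("top","side")}
print(read_state()["ee_pos"].round(4))
for q,(x,y,z) in spec.items():
    for n in cams:
        p=proj(cams[n],np.array([[x,y,z+.06]]))[0]
        o=[d for d in outline_of(n,q) if np.hypot(*(np.array(d["pixel"])-p))<45]
        if o: r=fit([(cams[n],o[0]["pixels"])],lambda a,b:opts(q,a,b,z),(x,y)); print(q,n,r[0].round(4),round(r[1],3))
E
python3 look.py vase:.523,-.384,.005 dice_cup:.6226,-.065,.014
```

```text
[ 0.5241 -0.3826  0.1963]
vase top [ 0.5222 -0.3762] 0.504
vase side [ 0.5244 -0.3895] 0.108
dice_cup top [ 0.6224 -0.0644] 0.105
dice_cup side [ 0.6223 -0.069 ] 0.037
```

Emit:
play_rows:
  series:
    - {"travel": [0, 0, 3], "rot": [0, 0, 0], "claw": -1}
    - {"travel": [0, 0, 6], "rot": [0, 0, 0], "claw": -1}
    - {"travel": [0, 0, 9], "rot": [0, 0, 0], "claw": -1}
    - {"travel": [0, 0, 10], "rot": [0, 0, 0], "claw": -1}
    - {"travel": [0, 0, 10], "rot": [0, 0, 0], "claw": -0.2}
    - {"travel": [0, 0, 10], "rot": [0, 0, 0], "claw": 0.6}
    - {"travel": [0, 0, 10], "rot": [0, 0, 0], "claw": 1}
    - {"travel": [0, 0, 10], "rot": [0, 0, 0], "claw": 1}
    - {"travel": [0, 0, 10], "rot": [0, 0, 0], "claw": 1}
    - {"travel": [0, 0, 10], "rot": [0, 0, 0], "claw": 1}
  newtons: 25

```text
t: 13.97
ee_pos: [0.5249, -0.3838, 0.0986]
ee_rot: [3.14, -0.002, 0.0]
contact_force: [-0.4, 1.6, 9.0]
grip_width: 0.649
grasp_force: 25.0
```

Emit:
play_rows:
  series:
    - {"travel": [0, 0, -1.5], "rot": [0, 0, 0], "claw": 1}
    - {"travel": [0, 0, -3.5], "rot": [0, 0, 0], "claw": 1}
    - {"travel": [0, 0, -5], "rot": [0, 0, 0], "claw": 1}
    - {"travel": [-0.6, -3, -5], "rot": [0, 0, 0], "claw": 1}
    - {"travel": [-1.2, -6.2, -5], "rot": [0, 0, 0], "claw": 1}
    - {"travel": [-1.8, -9.4, -5], "rot": [0, 0, 0], "claw": 1}
    - {"travel": [-2.4, -12.6, -5], "rot": [0, 0, 0], "claw": 1}
    - {"travel": [-3.1, -15.8, -5], "rot": [0, 0, 0], "claw": 1}
    - {"travel": [-3.7, -19, -5], "rot": [0, 0, 0], "claw": 1}
    - {"travel": [-4.4, -22.2, -5], "rot": [0, 0, 0], "claw": 1}

```text
t: 14.8
ee_pos: [0.4792, -0.1599, 0.1466]
ee_rot: [3.142, -0.0, -0.0]
contact_force: [0.5, 0.9, -2.4]
grip_width: 0.651
grasp_force: 25.0
```

Emit:
play_rows:
  series:
    - {"travel": [-0.6, -3.2, 0], "rot": [0, 0, 0], "claw": 1}
    - {"travel": [-1.2, -6.4, 0], "rot": [0, 0, 0], "claw": 1}
    - {"travel": [-1.7, -8.8, 0], "rot": [0, 0, 0], "claw": 1}
    - {"travel": [-1.9, -9.7, 0], "rot": [0, 0, 0], "claw": 1}
    - {"travel": [-1.9, -9.7, 0], "rot": [0, 0, 0], "claw": 1}
    - {"travel": [-1.9, -9.7, 1.5], "rot": [0, 0, 0], "claw": 1}
    - {"travel": [-1.9, -9.7, 3], "rot": [0, 0, 0], "claw": 1}
    - {"travel": [-1.9, -9.7, 3.6], "rot": [0, 0, 0], "claw": 1}
    - {"travel": [-1.9, -9.7, 3.6], "rot": [0, 0, 0], "claw": 1}
    - {"travel": [-1.9, -9.7, 3.6], "rot": [0, 0, 0], "claw": 1}

```text
t: 15.63
ee_pos: [0.4607, -0.065, 0.1106]
ee_rot: [-3.142, 0.001, -0.001]
contact_force: [1.1, -0.1, -2.5]
grip_width: 0.652
grasp_force: 25.0
```

```bash
cat > st.py <<'E'
from plant import *
for i in range(3): camera("wrist")
s=read_state();print(s["t"],s["ee_pos"].round(4),s["ee_rot"].round(3),s["contact_force"].round(1))
E
python3 st.py
```

```text
15.7833 [ 0.4616 -0.0648  0.1116] [ 3.141e+00 -1.000e-03 -0.000e+00] [-0.3  0.1 -3. ]
```

Emit:
play_rows:
  series:
    - {"travel": [0, 0, 0.2], "rot": [0, 0, 0], "claw": 1}
    - {"travel": [0, 0, 0.4], "rot": [0, 0, 0], "claw": 1}
    - {"travel": [0, 0, 0.5], "rot": [0, 0, 0], "claw": 1}
    - {"travel": [0, 0, 0.5], "rot": [0, 0, 0], "claw": 1}
    - {"travel": [0, 0, 0.5], "rot": [0, 0, 0], "claw": 1}

```text
t: 16.2
ee_pos: [0.4617, -0.0645, 0.1075]
ee_rot: [3.141, -0.002, 0.0]
contact_force: [-4.6, -0.4, 10.6]
grip_width: 0.65
grasp_force: 25.0
```

Emit:
play_rows:
  series:
    - {"travel": [0, 0, -0.1], "rot": [0, 0, 0], "claw": 1}
    - {"travel": [0, 0, -0.1], "rot": [0, 0, 0], "claw": 0.2}
    - {"travel": [0, 0, -0.1], "rot": [0, 0, 0], "claw": -0.5}
    - {"travel": [0, 0, -0.1], "rot": [0, 0, 0], "claw": -1}
    - {"travel": [0, 0, -0.1], "rot": [0, 0, 0], "claw": -1}
    - {"travel": [0, 0, -0.1], "rot": [0, 0, 0], "claw": -1}
    - {"travel": [0, 0, -3], "rot": [0, 0, 0], "claw": -1}
    - {"travel": [0, 0, -6], "rot": [0, 0, 0], "claw": -1}
    - {"travel": [0, 0, -9], "rot": [0, 0, 0], "claw": -1}
    - {"travel": [0, 0, -12], "rot": [0, 0, 0], "claw": -1}

```text
t: 17.03
ee_pos: [0.4605, -0.0641, 0.2267]
ee_rot: [-3.141, 0.001, 0.0]
contact_force: [1.0, -0.1, -0.6]
grip_width: 0.996
grasp_force: 0.0
```

```bash
python3 st.py
```

```text
17.1833 [ 0.4626 -0.0647  0.2286] [ 3.14  -0.006  0.   ] [ 0.2  0.3 -0.3]
```

Emit:
play_rows:
  series:
    - {"travel": [2, -2.5, 0], "rot": [0, 0, 0], "claw": -1}
    - {"travel": [4, -5, 0], "rot": [0, 0, 0], "claw": -1}
    - {"travel": [6.4, -8, 0], "rot": [0, 0, 0], "claw": -1}
    - {"travel": [8.8, -11, 0], "rot": [0, 0, 0], "claw": -1}
    - {"travel": [11.2, -14, 0], "rot": [0, 0, 0], "claw": -1}
    - {"travel": [13.6, -17, 0], "rot": [0, 0, 0], "claw": -1}
    - {"travel": [14.6, -18.2, 2], "rot": [0, 0, 0], "claw": -1}
    - {"travel": [14.6, -18.2, 5], "rot": [0, 0, 0], "claw": -1}
    - {"travel": [14.6, -18.2, 7], "rot": [0, 0, 0], "claw": -1}
    - {"travel": [14.6, -18.2, 7], "rot": [0, 0, 0], "claw": -1}

```text
t: 18.02
ee_pos: [0.6025, 0.1178, 0.1475]
ee_rot: [3.14, 0.012, 0.001]
contact_force: [-0.5, -0.6, -0.6]
grip_width: 1.0
grasp_force: 0.0
```

```bash
python3 st.py
python3 - <<'E'
from h import *
a=camera("wrist")["color"];b=camera("side")["color"]
cv2.imwrite("pics/g2.png",np.hstack([cv2.resize(a,(400,250)),cv2.resize(b[60:310,180:430],(250,250))])[:,:,::-1])
E
```

```text
18.1667 [0.6066 0.1176 0.1557] [ 3.142e+00  1.000e-03 -0.000e+00] [ 0.3  0.6 -0.1]
```

View pics/g2.png

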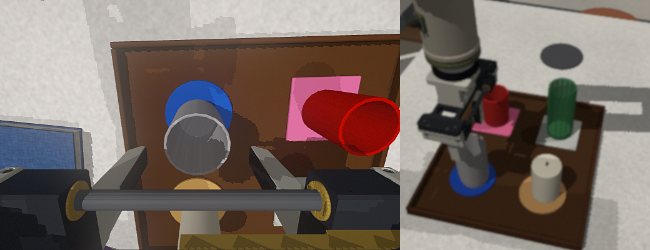

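The view shows the cup upright on pink, the vase upright on marble, and the tumbler (wrist crop, 195,145) between the fingers. Grasp it.

Emit:
play_rows:
  series:
    - {"travel": [0.2, 0, 3], "rot": [0, 0, 0], "claw": -1}
    - {"travel": [0.2, 0, 6], "rot": [0, 0, 0], "claw": -1}
    - {"travel": [0.2, 0, 7.9], "rot": [0, 0, 0], "claw": -1}
    - {"travel": [0.2, 0, 7.9], "rot": [0, 0, 0], "claw": -1}
    - {"travel": [0.2, 0, 7.9], "rot": [0, 0, 0], "claw": -0.2}
    - {"travel": [0.2, 0, 7.9], "rot": [0, 0, 0], "claw": 0.6}
    - {"travel": [0.2, 0, 7.9], "rot": [0, 0, 0], "claw": 1}
    - {"travel": [0.2, 0, 7.9], "rot": [0, 0, 0], "claw": 1}
    - {"travel": [0.2, 0, 7.9], "rot": [0, 0, 0], "claw": 1}
    - {"travel": [0.2, 0, 7.9], "rot": [0, 0, 0], "claw": 1}

```text
t: 19.1
ee_pos: [0.6101, 0.118, 0.0786]
ee_rot: [-3.141, -0.003, 0.0]
contact_force: [-1.3, -0.7, 6.0]
grip_width: 0.705
grasp_force: 24.9
```

```bash
python3 st.py
```

```text
19.25 [0.6102 0.1181 0.0786] [-3.141e+00 -3.000e-03  0.000e+00] [-0.8  1.8  6.8]
```

Emit:
play_rows:
  series:
    - {"travel": [0, 0, -1.5], "rot": [0, 0, 0], "claw": 1}
    - {"travel": [0, 0, -4.5], "rot": [0, 0, 0], "claw": 1}
    - {"travel": [0, 0, -8], "rot": [0, 0, 0], "claw": 1}
    - {"travel": [0, 0, -11.5], "rot": [0, 0, 0], "claw": 1}
    - {"travel": [0, 1, -14], "rot": [0, 0, 0], "claw": 1}
    - {"travel": [-0.5, 3.2, -14], "rot": [0, 0, 0], "claw": 1}
    - {"travel": [-1, 6.4, -14], "rot": [0, 0, 0], "claw": 1}
    - {"travel": [-1.6, 9.6, -14], "rot": [0, 0, 0], "claw": 1}
    - {"travel": [-2.2, 12.8, -14], "rot": [0, 0, 0], "claw": 1}
    - {"travel": [-2.7, 16, -14], "rot": [0, 0, 0], "claw": 1}

```text
t: 20.08
ee_pos: [0.581, -0.0434, 0.2165]
ee_rot: [3.142, 0.0, 0.001]
contact_force: [-0.1, 0.1, -1.8]
grip_width: 0.702
grasp_force: 25.0
```

Emit:
play_rows:
  series:
    - {"travel": [-0.6, 3.4, 0], "rot": [0, 0, 0], "claw": 1}
    - {"travel": [-1.2, 6.8, 0], "rot": [0, 0, 0], "claw": 1}
    - {"travel": [-1.8, 10.2, 0], "rot": [0, 0, 0], "claw": 1}
    - {"travel": [-2.4, 13.6, 0], "rot": [0, 0, 0], "claw": 1}
    - {"travel": [-3, 17, 0], "rot": [0, 0, 0], "claw": 1}
    - {"travel": [-3.6, 20.4, 0], "rot": [0, 0, 0], "claw": 1}
    - {"travel": [-4.2, 23.8, 0], "rot": [0, 0, 0], "claw": 1}
    - {"travel": [-4.8, 27.2, 0], "rot": [0, 0, 0], "claw": 1}
    - {"travel": [-5.4, 30.6, 0], "rot": [0, 0, 0], "claw": 1}
    - {"travel": [-5.9, 33.5, 0], "rot": [0, 0, 0], "claw": 1}

```text
t: 20.92
ee_pos: [0.5218, -0.3794, 0.2164]
ee_rot: [3.142, 0.001, -0.001]
contact_force: [0.7, -0.3, -2.2]
grip_width: 0.696
grasp_force: 25.0
```

```bash
python3 st.py
```

```text
21.0667 [ 0.5217 -0.3792  0.216 ] [-3.141e+00  1.000e-03 -3.000e-03] [ 0.7  0.1 -2.2]
```

Emit:
play_rows:
  series:
    - {"travel": [0.1, 0.4, 3], "rot": [0, 0, 0], "claw": 1}
    - {"travel": [0.1, 0.4, 6.5], "rot": [0, 0, 0], "claw": 1}
    - {"travel": [0.1, 0.4, 10], "rot": [0, 0, 0], "claw": 1}
    - {"travel": [0.1, 0.4, 12.5], "rot": [0, 0, 0], "claw": 1}
    - {"travel": [0.1, 0.4, 13.8], "rot": [0, 0, 0], "claw": 1}
    - {"travel": [0.1, 0.4, 14.3], "rot": [0, 0, 0], "claw": 1}
    - {"travel": [0.1, 0.4, 14.5], "rot": [0, 0, 0], "claw": 1}
    - {"travel": [0.1, 0.4, 14.7], "rot": [0, 0, 0], "claw": 1}
    - {"travel": [0.1, 0.4, 14.7], "rot": [0, 0, 0], "claw": 1}
    - {"travel": [0.1, 0.4, 14.7], "rot": [0, 0, 0], "claw": 1}

```text
t: 21.9
ee_pos: [0.525, -0.3821, 0.0718]
ee_rot: [3.14, -0.003, 0.0]
contact_force: [-0.5, 1.0, -2.2]
grip_width: 0.701
grasp_force: 25.0
```

Emit:
play_rows:
  series:
    - {"travel": [0, 0, 0.1], "rot": [0, 0, 0], "claw": 1}
    - {"travel": [0, 0, 0.2], "rot": [0, 0, 0], "claw": 1}
    - {"travel": [0, 0, 0.3], "rot": [0, 0, 0], "claw": 1}
    - {"travel": [0, 0, 0.3], "rot": [0, 0, 0], "claw": 1}
    - {"travel": [0, 0, 0.3], "rot": [0, 0, 0], "claw": 1}

```text
t: 22.32
ee_pos: [0.5248, -0.3819, 0.0695]
ee_rot: [3.14, -0.002, 0.0]
contact_force: [-5.5, 3.5, 12.3]
grip_width: 0.702
grasp_force: 24.9
```

Emit:
play_rows:
  series:
    - {"travel": [0, 0, -0.1], "rot": [0, 0, 0], "claw": 1}
    - {"travel": [0, 0, -0.1], "rot": [0, 0, 0], "claw": 0.3}
    - {"travel": [0, 0, -0.1], "rot": [0, 0, 0], "claw": -0.4}
    - {"travel": [0, 0, -0.1], "rot": [0, 0, 0], "claw": -1}
    - {"travel": [0, 0, -0.1], "rot": [0, 0, 0], "claw": -1}
    - {"travel": [0, 0, -0.1], "rot": [0, 0, 0], "claw": -1}
    - {"travel": [0, 0, -4], "rot": [0, 0, 0], "claw": -1}
    - {"travel": [0, 0, -8], "rot": [0, 0, 0], "claw": -1}
    - {"travel": [0, 0, -12], "rot": [0, 0, 0], "claw": -1}
    - {"travel": [0, 0, -14], "rot": [0, 0, 0], "claw": -1}

```text
t: 23.15
ee_pos: [0.5253, -0.3825, 0.2126]
ee_rot: [3.137, -0.005, 0.0]
contact_force: [0.4, -0.7, 1.1]
grip_width: 0.995
grasp_force: 0.0
```

Emit:
play_rows:
  series:
    - {"travel": [-0.5, -3.5, 0], "rot": [0, 0, 0], "claw": -1}
    - {"travel": [-1, -7.5, 0], "rot": [0, 0, 0], "claw": -1}
    - {"travel": [-1.6, -11.5, 0], "rot": [0, 0, 0], "claw": -1}
    - {"travel": [-2.2, -15.5, 0], "rot": [0, 0, 0], "claw": -1}
    - {"travel": [-2.8, -19.5, 0], "rot": [0, 0, 0], "claw": -1}
    - {"travel": [-3.4, -23.5, 0], "rot": [0, 0, 0], "claw": -1}
    - {"travel": [-4, -27.5, 0], "rot": [0, 0, 0], "claw": -1}
    - {"travel": [-4.6, -31.5, 0], "rot": [0, 0, 0], "claw": -1}
    - {"travel": [-5.2, -35.5, 0], "rot": [0, 0, 0], "claw": -1}
    - {"travel": [-5.8, -39.5, 0], "rot": [0, 0, 0], "claw": -1}

```text
t: 23.98
ee_pos: [0.4651, 0.0154, 0.2066]
ee_rot: [-3.142, -0.0, -0.0]
contact_force: [1.0, -0.3, 0.1]
grip_width: 1.0
grasp_force: 0.0
```

```bash
python3 st.py
```

```text
24.1333 [0.4654 0.0162 0.2067] [-3.141 -0.     0.005] [-0.1 -0.2 -0.1]
```

Emit:
play_rows:
  series:
    - {"travel": [-0.4, -3.5, 0], "rot": [0, 0, 0], "claw": -1}
    - {"travel": [-0.9, -7, 0], "rot": [0, 0, 0], "claw": -1}
    - {"travel": [-1.4, -9.8, 0], "rot": [0, 0, 0], "claw": -1}
    - {"travel": [-1.4, -9.8, 2], "rot": [0, 0, 0], "claw": -1}
    - {"travel": [-1.4, -9.8, 4], "rot": [0, 0, 0], "claw": -1}
    - {"travel": [-1.4, -9.8, 5], "rot": [0, 0, 0], "claw": -1}
    - {"travel": [-1.4, -9.8, 5], "rot": [0, 0, 0], "claw": -1}

```text
t: 24.72
ee_pos: [0.4503, 0.1105, 0.1538]
ee_rot: [3.141, 0.005, -0.001]
contact_force: [0.5, 0.2, -0.3]
grip_width: 1.0
grasp_force: 0.0
```

```bash
python3 st.py
```

```text
24.8667 [0.4525 0.1109 0.1574] [ 3.142e+00 -1.000e-03 -1.000e-03] [ 0.  -0.   0.2]
```

Emit:
play_rows:
  series:
    - {"travel": [-0.1, -0.3, 2], "rot": [0, 0, 0], "claw": -1}
    - {"travel": [-0.1, -0.3, 5], "rot": [0, 0, 0], "claw": -1}
    - {"travel": [-0.1, -0.3, 8.5], "rot": [0, 0, 0], "claw": -1}
    - {"travel": [-0.1, -0.3, 8.5], "rot": [0, 0, 0], "claw": -1}
    - {"travel": [-0.1, -0.3, 8.5], "rot": [0, 0, 0], "claw": -0.2}
    - {"travel": [-0.1, -0.3, 8.5], "rot": [0, 0, 0], "claw": 0.6}
    - {"travel": [-0.1, -0.3, 8.5], "rot": [0, 0, 0], "claw": 1}
    - {"travel": [-0.1, -0.3, 8.5], "rot": [0, 0, 0], "claw": 1}
    - {"travel": [-0.1, -0.3, 8.5], "rot": [0, 0, 0], "claw": 1}
    - {"travel": [-0.1, -0.3, 8.5], "rot": [0, 0, 0], "claw": 1}

```text
t: 25.7
ee_pos: [0.4518, 0.1149, 0.073]
ee_rot: [-3.141, -0.002, 0.0]
contact_force: [-1.0, 0.3, 7.4]
grip_width: 0.643
grasp_force: 25.0
```

```bash
python3 st.py
```

```text
25.85 [0.4519 0.1149 0.073 ] [-3.141e+00 -2.000e-03  0.000e+00] [-0.9 -0.2  6.9]
```

To blue (0.616, 0.1155): +16.4 in x.

Emit:
play_rows:
  series:
    - {"travel": [0, 0, -1.5], "rot": [0, 0, 0], "claw": 1}
    - {"travel": [0, 0, -3], "rot": [0, 0, 0], "claw": 1}
    - {"travel": [2.5, 0, -3], "rot": [0, 0, 0], "claw": 1}
    - {"travel": [6, 0, -3], "rot": [0, 0, 0], "claw": 1}
    - {"travel": [9.5, 0, -3], "rot": [0, 0, 0], "claw": 1}
    - {"travel": [13, 0, -3], "rot": [0, 0, 0], "claw": 1}
    - {"travel": [15.5, 0, -3], "rot": [0, 0, 0], "claw": 1}
    - {"travel": [16.4, 0, -3], "rot": [0, 0, 0], "claw": 1}
    - {"travel": [16.4, 0, -1.5], "rot": [0, 0, 0], "claw": 1}
    - {"travel": [16.4, 0, -0.6], "rot": [0, 0, 0], "claw": 1}

```text
t: 26.68
ee_pos: [0.6152, 0.1146, 0.0766]
ee_rot: [3.142, 0.0, -0.0]
contact_force: [-0.6, -0.1, -3.0]
grip_width: 0.645
grasp_force: 25.0
```

Emit:
play_rows:
  series:
    - {"travel": [0, 0, 0.3], "rot": [0, 0, 0], "claw": 1}
    - {"travel": [0, 0, 0.5], "rot": [0, 0, 0], "claw": 1}
    - {"travel": [0, 0, 0.5], "rot": [0, 0, 0], "claw": 1}
    - {"travel": [0, 0, 0.5], "rot": [0, 0, 0], "claw": 1}

```text
t: 27.02
ee_pos: [0.6141, 0.1148, 0.0729]
ee_rot: [3.141, 0.001, 0.0]
contact_force: [-2.1, -1.2, 3.3]
grip_width: 0.646
grasp_force: 25.0
```

```bash
python3 st.py
```

```text
27.1667 [0.6143 0.1148 0.0728] [3.142e+00 1.000e-03 0.000e+00] [-3.3  0.9  4.4]
```

Emit:
play_rows:
  series:
    - {"travel": [0, 0, 0], "rot": [0, 0, 0], "claw": 0.3}
    - {"travel": [0, 0, 0], "rot": [0, 0, 0], "claw": -0.4}
    - {"travel": [0, 0, 0], "rot": [0, 0, 0], "claw": -1}
    - {"travel": [0, 0, 0], "rot": [0, 0, 0], "claw": -1}
    - {"travel": [0, 0, 0], "rot": [0, 0, 0], "claw": -1}
    - {"travel": [0, 0, 0], "rot": [0, 0, 0], "claw": -1}
    - {"travel": [0, 0, -4], "rot": [0, 0, 0], "claw": -1}
    - {"travel": [0, 0, -8], "rot": [0, 0, 0], "claw": -1}
    - {"travel": [0, 0, -12], "rot": [0, 0, 0], "claw": -1}
    - {"travel": [0, 0, -14], "rot": [0, 0, 0], "claw": -1}

```text
t: 28.0
ee_pos: [0.6168, 0.115, 0.2188]
ee_rot: [-3.141, -0.007, 0.0]
contact_force: [0.9, -0.2, 0.1]
grip_width: 0.996
grasp_force: 0.0
```

Emit:
play_rows:
  series:
    - {"travel": [-0.6, 3.5, 0], "rot": [0, 0, 0], "claw": -1}
    - {"travel": [-1.3, 7.5, 0], "rot": [0, 0, 0], "claw": -1}
    - {"travel": [-2, 11.5, 0], "rot": [0, 0, 0], "claw": -1}
    - {"travel": [-2.7, 15.5, 0], "rot": [0, 0, 0], "claw": -1}
    - {"travel": [-3.4, 19.5, 0], "rot": [0, 0, 0], "claw": -1}
    - {"travel": [-4.1, 23.5, 0], "rot": [0, 0, 0], "claw": -1}
    - {"travel": [-4.8, 27.5, 0], "rot": [0, 0, 0], "claw": -1}
    - {"travel": [-5.5, 31.5, 0], "rot": [0, 0, 0], "claw": -1}
    - {"travel": [-6.2, 35.5, 0], "rot": [0, 0, 0], "claw": -1}
    - {"travel": [-6.9, 39, 0], "rot": [0, 0, 0], "claw": -1}

```text
t: 28.83
ee_pos: [0.5451, -0.2778, 0.2127]
ee_rot: [3.141, -0.0, -0.001]
contact_force: [0.2, 0.7, 0.5]
grip_width: 0.999
grasp_force: 0.0
```

Emit:
play_rows:
  series:
    - {"travel": [-0.6, 3.5, 0], "rot": [0, 0, 0], "claw": -1}
    - {"travel": [-1.2, 7, 0], "rot": [0, 0, 0], "claw": -1}
    - {"travel": [-1.9, 10, 0], "rot": [0, 0, 0], "claw": -1}
    - {"travel": [-2, 10.7, 0], "rot": [0, 0, 0], "claw": -1}
    - {"travel": [-2, 10.7, 2], "rot": [0, 0, 0], "claw": -1}
    - {"travel": [-2, 10.7, 4], "rot": [0, 0, 0], "claw": -1}
    - {"travel": [-2, 10.7, 5], "rot": [0, 0, 0], "claw": -1}
    - {"travel": [-2, 10.7, 5], "rot": [0, 0, 0], "claw": -1}

```text
t: 29.5
ee_pos: [0.5245, -0.3805, 0.159]
ee_rot: [-3.138, 0.004, 0.0]
contact_force: [0.1, 0.7, -0.4]
grip_width: 0.999
grasp_force: 0.0
```

```bash
python3 look.py candle:.616,.1155,.014 tumbler:.525,-.382,.005 vase:.461,-.064,.014 dice_cup:.6226,-.065,.014
```

```text
[ 0.5268 -0.3824  0.1643]
candle top [0.6149 0.1153] 0.042
candle side [0.614  0.1134] 0.056
tumbler side [ 0.5238 -0.3873] 0.096
vase top [ 0.4618 -0.0641] 0.048
vase side [ 0.4612 -0.0676] 0.029
dice_cup top [ 0.6201 -0.0644] 0.102
dice_cup side [ 0.6222 -0.0681] 0.038
```

Emit:
play_rows:
  series:
    - {"travel": [-0.2, 0, 3], "rot": [0, 0, 0], "claw": -1}
    - {"travel": [-0.2, 0, 6], "rot": [0, 0, 0], "claw": -1}
    - {"travel": [-0.2, 0, 9.6], "rot": [0, 0, 0], "claw": -1}
    - {"travel": [-0.2, 0, 9.6], "rot": [0, 0, 0], "claw": -1}
    - {"travel": [-0.2, 0, 9.6], "rot": [0, 0, 0], "claw": -0.2}
    - {"travel": [-0.2, 0, 9.6], "rot": [0, 0, 0], "claw": 0.6}
    - {"travel": [-0.2, 0, 9.6], "rot": [0, 0, 0], "claw": 1}
    - {"travel": [-0.2, 0, 9.6], "rot": [0, 0, 0], "claw": 1}
    - {"travel": [-0.2, 0, 9.6], "rot": [0, 0, 0], "claw": 1}
    - {"travel": [-0.2, 0, 9.6], "rot": [0, 0, 0], "claw": 1}

```text
t: 30.93
ee_pos: [0.5252, -0.3831, 0.0692]
ee_rot: [3.139, -0.003, 0.0]
contact_force: [0.3, 1.7, 6.4]
grip_width: 0.7
grasp_force: 24.9
```

```bash
python3 st.py
```

```text
31.0833 [ 0.5252 -0.3831  0.0692] [ 3.139e+00 -3.000e-03  0.000e+00] [-0.3  1.   5.9]
```

Emit:
play_rows:
  series:
    - {"travel": [0, 0, -1.5], "rot": [0, 0, 0], "claw": 1}
    - {"travel": [0, 0, -4.5], "rot": [0, 0, 0], "claw": 1}
    - {"travel": [0, 0, -8], "rot": [0, 0, 0], "claw": 1}
    - {"travel": [0, 0, -11.5], "rot": [0, 0, 0], "claw": 1}
    - {"travel": [0, 0, -15], "rot": [0, 0, 0], "claw": 1}
    - {"travel": [0, 0, -17], "rot": [0, 0, 0], "claw": 1}
    - {"travel": [-0.3, -2, -17.5], "rot": [0, 0, 0], "claw": 1}
    - {"travel": [-0.7, -5, -17.5], "rot": [0, 0, 0], "claw": 1}
    - {"travel": [-1.1, -8, -17.5], "rot": [0, 0, 0], "claw": 1}
    - {"travel": [-1.5, -11, -17.5], "rot": [0, 0, 0], "claw": 1}

```text
t: 31.92
ee_pos: [0.5084, -0.2713, 0.2431]
ee_rot: [3.141, -0.001, -0.001]
contact_force: [2.1, 0.7, -2.1]
grip_width: 0.703
grasp_force: 25.0
```

Emit:
play_rows:
  series:
    - {"travel": [-0.4, -3.3, 0], "rot": [0, 0, 0], "claw": 1}
    - {"travel": [-0.8, -6.6, 0], "rot": [0, 0, 0], "claw": 1}
    - {"travel": [-1.2, -9.9, 0], "rot": [0, 0, 0], "claw": 1}
    - {"travel": [-1.6, -13.2, 0], "rot": [0, 0, 0], "claw": 1}
    - {"travel": [-2.1, -16.5, 0], "rot": [0, 0, 0], "claw": 1}
    - {"travel": [-2.6, -19.8, 0], "rot": [0, 0, 0], "claw": 1}
    - {"travel": [-3, -23.1, 0], "rot": [0, 0, 0], "claw": 1}
    - {"travel": [-3.5, -26.4, 0], "rot": [0, 0, 0], "claw": 1}
    - {"travel": [-3.9, -29.7, 0], "rot": [0, 0, 0], "claw": 1}
    - {"travel": [-4.4, -33, 0], "rot": [0, 0, 0], "claw": 1}

```text
t: 32.75
ee_pos: [0.4643, 0.0592, 0.243]
ee_rot: [3.142, -0.001, -0.0]
contact_force: [0.4, 0.2, -1.7]
grip_width: 0.7
grasp_force: 25.0
```

Emit:
play_rows:
  series:
    - {"travel": [-0.4, -3, 0], "rot": [0, 0, 0], "claw": 1}
    - {"travel": [-0.8, -5.2, 0], "rot": [0, 0, 0], "claw": 1}
    - {"travel": [-0.8, -6.1, 0], "rot": [0, 0, 0], "claw": 1}
    - {"travel": [-0.8, -6.1, 2], "rot": [0, 0, 0], "claw": 1}
    - {"travel": [-0.8, -6.1, 5], "rot": [0, 0, 0], "claw": 1}
    - {"travel": [-0.8, -6.1, 8.5], "rot": [0, 0, 0], "claw": 1}
    - {"travel": [-0.8, -6.1, 11.5], "rot": [0, 0, 0], "claw": 1}
    - {"travel": [-0.8, -6.1, 14], "rot": [0, 0, 0], "claw": 1}
    - {"travel": [-0.8, -6.1, 14.5], "rot": [0, 0, 0], "claw": 1}
    - {"travel": [-0.8, -6.1, 14.5], "rot": [0, 0, 0], "claw": 1}

```text
t: 33.58
ee_pos: [0.4554, 0.118, 0.0953]
ee_rot: [3.141, 0.004, -0.0]
contact_force: [-0.4, -0.3, -2.6]
grip_width: 0.698
grasp_force: 25.0
```

```bash
python3 st.py
```

```text
33.7333 [0.4586 0.1187 0.0991] [-3.141e+00 -3.000e-03 -0.000e+00] [ 0.6 -0.6 -1.1]
```

Emit:
play_rows:
  series:
    - {"travel": [0, 0, 1], "rot": [0, 0, 0], "claw": 1}
    - {"travel": [0, 0, 1.6], "rot": [0, 0, 0], "claw": 1}
    - {"travel": [0, 0, 1.9], "rot": [0, 0, 0], "claw": 1}
    - {"travel": [0, 0, 2.1], "rot": [0, 0, 0], "claw": 1}
    - {"travel": [0, 0, 2.1], "rot": [0, 0, 0], "claw": 1}
    - {"travel": [0, 0, 2.1], "rot": [0, 0, 0], "claw": 1}

```text
t: 34.23
ee_pos: [0.4581, 0.1193, 0.0777]
ee_rot: [-3.141, -0.002, 0.0]
contact_force: [-4.9, 0.7, 14.2]
grip_width: 0.698
grasp_force: 24.6
```

```bash
python3 st.py
```

```text
34.3833 [0.4581 0.1193 0.0777] [-3.141e+00 -3.000e-03  0.000e+00] [-5.2  1.5 14.1]
```

Emit:
play_rows:
  series:
    - {"travel": [0, 0, -0.1], "rot": [0, 0, 0], "claw": 1}
    - {"travel": [0, 0, -0.1], "rot": [0, 0, 0], "claw": 0.3}
    - {"travel": [0, 0, -0.1], "rot": [0, 0, 0], "claw": -0.4}
    - {"travel": [0, 0, -0.1], "rot": [0, 0, 0], "claw": -1}
    - {"travel": [0, 0, -0.1], "rot": [0, 0, 0], "claw": -1}
    - {"travel": [0, 0, -0.1], "rot": [0, 0, 0], "claw": -1}
    - {"travel": [0, 0, -4], "rot": [0, 0, 0], "claw": -1}
    - {"travel": [0, 0, -8], "rot": [0, 0, 0], "claw": -1}
    - {"travel": [0, 0, -12], "rot": [0, 0, 0], "claw": -1}
    - {"travel": [0, 0, -14], "rot": [0, 0, 0], "claw": -1}

```text
t: 35.22
ee_pos: [0.4585, 0.119, 0.2207]
ee_rot: [-3.141, -0.006, 0.0]
contact_force: [0.2, -0.1, -0.1]
grip_width: 0.998
grasp_force: 0.0
```

Emit:
play_rows:
  series:
    - {"travel": [0.5, 3, -2], "rot": [0, 0, 0], "claw": -1}
    - {"travel": [1, 7, -3], "rot": [0, 0, 0], "claw": -1}
    - {"travel": [1.5, 11, -3], "rot": [0, 0, 0], "claw": -1}
    - {"travel": [2, 15, -3], "rot": [0, 0, 0], "claw": -1}
    - {"travel": [2.5, 19, -3], "rot": [0, 0, 0], "claw": -1}
    - {"travel": [3, 23, -3], "rot": [0, 0, 0], "claw": -1}
    - {"travel": [3.5, 27, -3], "rot": [0, 0, 0], "claw": -1}
    - {"travel": [4, 31, -3], "rot": [0, 0, 0], "claw": -1}
    - {"travel": [4.5, 35, -3], "rot": [0, 0, 0], "claw": -1}
    - {"travel": [5, 39, -3], "rot": [0, 0, 0], "claw": -1}

```text
t: 36.05
ee_pos: [0.5066, -0.2734, 0.2452]
ee_rot: [-3.141, 0.0, -0.0]
contact_force: [1.2, -0.1, -0.2]
grip_width: 1.001
grasp_force: 0.0
```

```bash
python3 look.py candle:.616,.1155,.014 tumbler:.458,.119,.014 vase:.461,-.064,.014 dice_cup:.6226,-.065,.014
python3 - <<'E'
from h import *
a=camera("top")["color"];b=camera("side")["color"]
cv2.imwrite("pics/end.png",np.hstack([cv2.resize(a[90:290,190:390],(400,400)),cv2.resize(b[90:290,180:380],(400,400))])[:,:,::-1])
E
```

```text
[ 0.5063 -0.2721  0.2446]
candle top [0.614  0.1152] 0.04
candle side [0.6157 0.1112] 0.036
tumbler top [0.4559 0.1194] 0.06
tumbler side [0.4559 0.1158] 0.079
vase top [ 0.4619 -0.0635] 0.066
vase side [ 0.4616 -0.0674] 0.052
dice_cup top [ 0.6212 -0.0637] 0.037
dice_cup side [ 0.6217 -0.0673] 0.087
```

View pics/end.png

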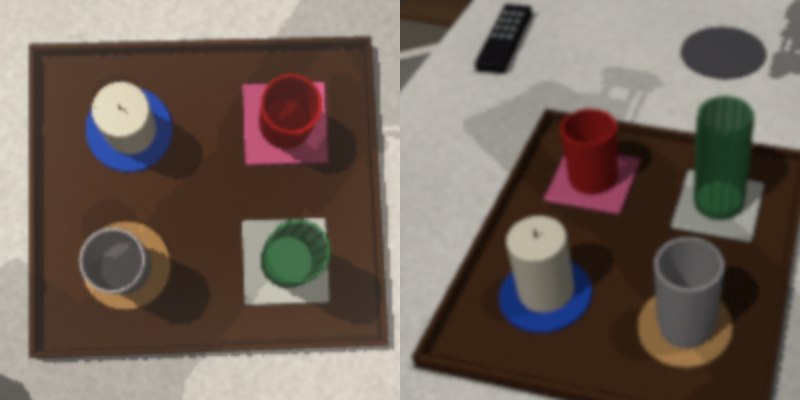

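The picture shows each thing upright near the centre of its own coaster: candle on blue (128,125), cup on pink (285,120), tumbler on cork (125,262), vase on marble (287,260). The gripper is clear, so I'll hand in.

```bash
python3 -c "
from plant import *
print(close_job())"
```

```text
the job is handed in; nothing more can be done
None
```

The job is handed in at about 36 s: tumbler on cork, vase on marble, dice cup on pink and candle on blue, each upright, released and measured within about 5 mm of its coaster's centre in the last pictures, with the book never approached; the judge's verdict was not returned.

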